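Clamp the milk stirrer drive and seat its splined paddle

ROBOT

A 7-joint arm with a two-finger parallel gripper is mounted at the origin on the work surface. World frame = base frame: x ahead of the robot, y to its left, z up, the work surface at z = 0. Lengths are in mm, angles in rad, forces in N, time in s.
With the tool pointing down it reaches from about 400 to 750 mm from the base axis. Payload 19.5 kg.
Tool frame: the origin (TCP) lies on the centre line of the jaws, within the pads' length; the fingertips stand 14 mm ahead of it and the grasp point (between the pads) lies 5 mm behind it (ctrl.finger_overhang is the distance from the TCP to the fingertips, in mm); z points along the fingers, y is the line along which they close (so a half turn about z gives the same grasp; the last joint's range is limited). The gripper opens to 85 mm and grips with 20 to 120 N. Pads are 22 mm wide; open, the fingers measure 114 mm over their backs; the gripper's body (76 mm by 85 mm) begins 54 mm behind the grasp point. The pads swing forward as they close: fully open they stand 13 mm farther back than shut.
Start: joints at [-1.18, 0.707, -0.028, 1.485, 0.022, 0.951, -0.075], TCP at [241.148, 521.962, 245.268] pointing down, gripper open.
Joint ranges: [-2.71, 2.71], [-0.32, 2.16], [-1.57, 1.52], [0, 2.45], [-1.46, 4.6], [0, 2.02], [-2.83, 2.83]. Speed limits (rad/s): [1.89, 1.89, 2.57, 2.57, 3.01, 3.01, 3.01].

INTERFACE

Orientations are given as a unit quaternion [x, y, z, w].
In Python, from cell import ctrl gives the robot as it stands.
- The arm moves only by the tool servo_tool, never from a script. Its argument "series" is a list that holds one entry, the list of rows, each a list of 7 numbers: the shift along the tool's x, y, z in mm, then the turn, a rotation vector about the tool's x, y, z in degrees, then the closure in counts, from 0 (fully open) to 255 (shut). In form: [[[dx, dy, dz, rx, ry, rz, hand], ...]]. A call has 1 to 12 rows; each row is the pose to reach, as a shift and turn from the pose commanded when the call began, along the tool's axes at that moment; what a row does not reach only later rows make up. A row lasts 1/10 s, in which the tool goes at most 50 mm and 8.59 degrees, less where a joint would pass 70% of its speed; a pose out of reach is approached as far as the arm can. A call with a gripper value outside its range is refused whole. The fingers move at their own pace and stop on an object; the grip force is fixed at half the most. Time passes only in rows, so rows that repeat a pose let the fingers close. It gives the time, the measured TCP pose, the force, the opening and the grip force at its end, in the units of the state.
- ctrl.sense(): the state, without advancing time (a new reading comes with each control period).
- ctrl.get_image(name): name is "side" or "top"; returns the picture (420x560x3 uint8, blue, green, red); there is no depth.
- ctrl.get_calibration(name): a dict with "fov_y" (degrees; the focal length in pixels is half the picture's height over the tangent of half this angle, whatever the lens; pixels are square), "cx", "cy" (the principal point, pixels), "dist" ([k1, k2, p1, p2, k3] as OpenCV has them; the pictures are not rectified), "rvec" (rotation vector, rad) and "tvec" (3), from world to camera coordinates, as OpenCV has them. Camera axes: x right, y down, z forward; pixel columns grow to the right and rows downward; lengths in mm; the calibration is good to about 2 mm. A picture is of the moment at which its call begins. get_calibration takes no time and is no camera call.
- ctrl.hand_in(): hands the job in; it is judged then, once.
The state is a dict: "time": time; "qpos": joint angles; "qvel": joint speeds; "tau": joint torques, N m; "tool_pos": TCP position; "orientation": TCP orientation; "contact_force": force on the tool from outside, world axes, zero at the start; "wrist_torque": the same for the moment, N m; "opening": finger opening in mm; "grasp_force": force on a finger pad.
Only numpy, scipy, OpenCV 4.12 (cv2) and the standard library are available. Lean on these libraries where they do the work, as an engineer would, in place of code of your own. Each camera call takes 0.05 s, during which the arm holds its last target. There are 200 camera calls.

TASK

Crank the red-knobbed handle of the blue clamp clockwise until its pad bears firmly on the foot of the green milk stirrer drive. Then lift the paddle by its orange grip out of the wooden stand, turn it until its cross-shaped splines mesh with the cross-shaped socket on top of the drive, and slide it fully home against the spring, hub down on the socket plate. Finish still holding the paddle by its grip and pressing it home, with the clamp still tight and the other things on the worktop left where they were.

Things in the scene. Friction and masses are not known exactly. Their poses are not given: they have to be found in the camera images.
- crank (a joint): Crank of the blue screw clamp, a hinge about the vertical screw axis; rad, grows clockwise seen from above (tightening). Starts between 0 and 1.8; the pad meets the drive's foot at about 4.4 and the crank then stiffens within about 0.1 rad. Friction of about 0.2 N m (4 to 5 N at the knob) resists turning and holds the crank where it is left.
- knob_mid (a point): Middle of the crank's red upright cylindrical knob, 20 mm in diameter, 41 mm tall, 154 mm above the worktop. The flat steel crank arm's top is 22 mm below this point, the knob's top 20 mm above. The knob spins freely on its pin, so it can be carried round held in a fixed gripper direction; it stays at this height.
- crank_axis (a point): Point on the clamp's vertical screw axis at the height of knob_mid. The knob circles it at 45 mm radius, in the direction (-0.2 minus the crank value) rad, counter-clockwise from this point's x. The clamp's post (110 mm tall) stands 93 mm away along its +y; the crank's steel hub ends 21 mm below this point.
- clamp_pad: The clamp's moving round black pad, 40 mm in diameter, on a steel screw. It goes down 5 mm per rad of crank. Origin on the screw axis 36 mm below the pad's underside, so at crank value 0 the underside is 36 mm above the worktop; the drive's foot is 14 mm thick. Once it bears, 0.1 N m more on the crank adds about 20 N.
- drive: Milk stirrer drive, loose on the worktop under the clamp, 2.6 kg: grey flat foot 120 mm wide, 14 mm thick, from -75 to +165 mm along its y, which points to the clamp, and a round green housing 112 mm in diameter with a steel plate on top, 91 mm tall. Origin at worktop level under the socket axis, z up.
- socket (a point): Mouth centre of the cross-shaped socket in the 60 mm square steel plate on top of the drive, 91 mm above the worktop, z up. The slots run along its x and y, 33 mm long, 11 mm wide, 41 mm deep. A brass spring plunger stands in the middle, top 24 mm below the mouth; the paddle's nose pushes it down the last 8 mm, 4 N at first, 10 N when home.
- paddle: Paddle, about 0.16 kg, upright. Origin on its axis at the underside of the white hub (48 mm in diameter, 22 mm tall), z up. White vanes along x out to 49 mm, 6 mm thick. Below the hub a cross of four steel splines along x and y, 30 mm tip to tip, 8 mm thick, 24 mm long, ends rounded, then a round nose 12 mm in diameter ending at -32 mm. Any quarter turn fits.
- paddle_grip (a point): Middle of the paddle's orange bar grip, 43 mm above the paddle's origin: 36 mm along x, 16 mm along y, 42 mm tall, standing on the hub. Pinch it across y. Home, with the hub's underside on the socket plate, this point is 43 mm above the socket's mouth; its own weight does not press the paddle home against the spring.
- stand: Wooden block 110 x 100 x 60 mm, fixed, origin under its centre; the paddle stands in its 36 mm wide, 45 mm deep hole with the hub resting on its top.
- jug: Stainless steel milk jug, 116 mm wide, 165 mm tall, handle along its +y, origin under its centre; to be left alone.
- bucket_lid: Blue plastic bucket lid, 250 mm in diameter, 16 mm tall, origin under its centre; to be left alone.
- bolt: Steel door bolt, 170 mm long along its y, 44 mm tall with its knob, origin under its plate's centre; to be left alone.
- brush: Wooden-handled flat brush, about 200 mm long, lying along its x, under 35 mm tall; to be left alone.
- mug: White mug, 80 mm wide, 95 mm tall, origin under its centre; to be left alone.
- screwdriver: Red-handled screwdriver, about 200 mm long, lying along its x, under 35 mm tall; to be left alone.

How it is judged:
By the outcome, as a careful person would: the job done as asked, in the order asked, and still so for the second after the job is handed in, while the arm keeps its last pose, push and grip.
It also fails if it takes over 58 s, if anything falls off the work surface, if the arm or the gripper's body presses on something with over 40 N, if the wrist force passes 120 N, or if a joint passes its speed limit or range.

## Working session

There is one attempt and no reset: what is moved stays moved. The work goes in short steps, Python scripts to look and compute and a tool call to move; the robot and the scene stay as the last step left them, time stands still between calls to the robot, and variables do not carry over. Pictures are saved under pics/ and viewed, at most 10 in all, crops included, and the job is handed in when it is done.

Besides the shell and the picture viewer there is one more tool, called after "Call:" as name(argument=value, ...) on one line, values as JSON. servo_tool: Moves the arm, as the interface text tells. Its arguments: {"type":"object","properties":{"series":{"type":"array","items":{"type":"array","items":{"type":"array","items":{"type":"number"}}}}},"required":["series"]}

```bash
ls; mkdir -p pics
python3 - <<'E'
from cell import ctrl
import cv2
for n in("side","top"):
    cv2.imwrite(f"pics/{n}0.png",ctrl.get_image(n)); print(n,ctrl.get_calibration(n))
s=ctrl.sense();print(s)
E
```

```text
pics
side {'fov_y': 53.9287606417343, 'cx': 276.84356362538927, 'cy': 205.8769812265863, 'dist': array([0.01362565, 0.        , 0.        , 0.        , 0.        ]), 'rvec': array([ 2.04720107, -0.61800508,  0.36378342]), 'tvec': array([-407.17149643,  294.18568299,  792.23800897])}
top {'fov_y': 55.598964414991485, 'cx': 286.278750753351, 'cy': 206.94110099192108, 'dist': array([-0.01594951,  0.        ,  0.        ,  0.        ,  0.        ]), 'rvec': array([ 2.15505498, -2.21417541,  0.09531208]), 'tvec': array([  89.74575541,  564.53485193, 1221.81402697])}
{'time': 0.1, 'qpos': array([-1.17971299,  0.70703529, -0.02760332,  1.48494978,  0.02202112,
        0.95093967, -0.07548229]), 'qvel': array([ 0.00039232, -0.00132954,  0.0004245 , -0.00108593,  0.00094282,
        0.00207137,  0.00106806]), 'tau': array([ 2.25446696e-03, -8.84274960e+01,  1.23677161e+00, -2.36447471e+01,
        1.70213665e-02,  5.06152181e-03, -9.25087591e-06]), 'tool_pos': array([241.06695922, 521.76848932, 244.87806873]), 'orientation': array([ 2.14697630e-01,  9.76680430e-01, -5.08061181e-04, -8.14731605e-05]), 'contact_force': array([0.58050439, 0.06033365, 0.79693903]), 'wrist_torque': array([0.01017565, 0.05532464, 0.01377924]), 'grasp_force': 0.0, 'opening': 85.40643823041101}
```

View pics/top0.png

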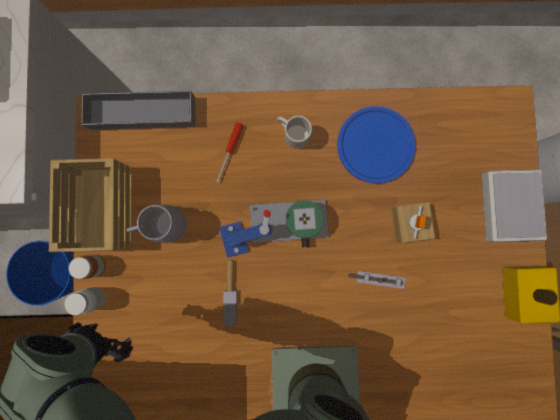

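View pics/side0.png

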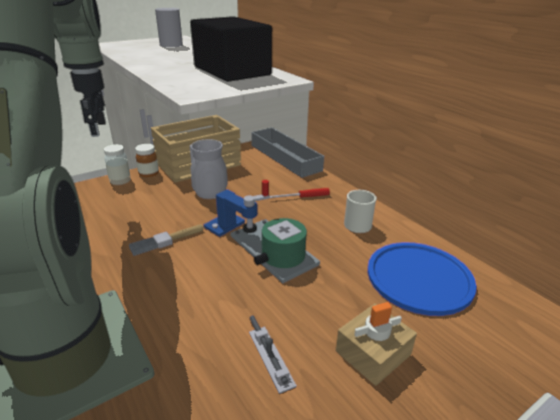

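Top view: knob about (267,213), screw hub (265,229), socket (304,219), stand (416,222), paddle grip (421,221). Side view: knob (265,187), socket (285,230), grip (380,315). I'll enlarge these next.

Run:
```python
import cv2,numpy as np
def crop(n,x,y,w,h,k):
    c=cv2.resize(cv2.imread(f"pics/{n}0.png")[y:y+h,x:x+w],None,fx=k,fy=k,interpolation=cv2.INTER_CUBIC)
    for i in range(0,w,10): 
        cv2.line(c,(i*k,0),(i*k,6 if i%50 else 14),(255,255,255),1); cv2.putText(c,str(x+i),(i*k,22),0,.35,(255,255,255),1)
    for j in range(0,h,10):
        cv2.line(c,(0,j*k),(6,j*k),(255,255,255),1); cv2.putText(c,str(y+j),(8,j*k+4),0,.35,(255,255,255),1)
    return c
a=crop("top",215,190,120,75,6); 
cv2.imwrite("pics/c1.png",a)
b=crop("side",195,170,130,110,5);cv2.imwrite("pics/c2.png",b)
c=np.hstack([crop("top",390,195,50,56,8),crop("side",335,295,50,56,8)]);cv2.imwrite("pics/c3.png",c)
```

```text
(no output)
```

View pics/c1.png

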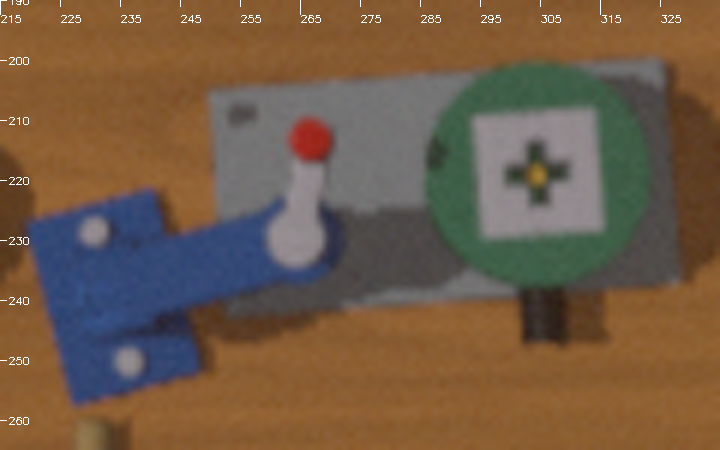

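View pics/c2.png

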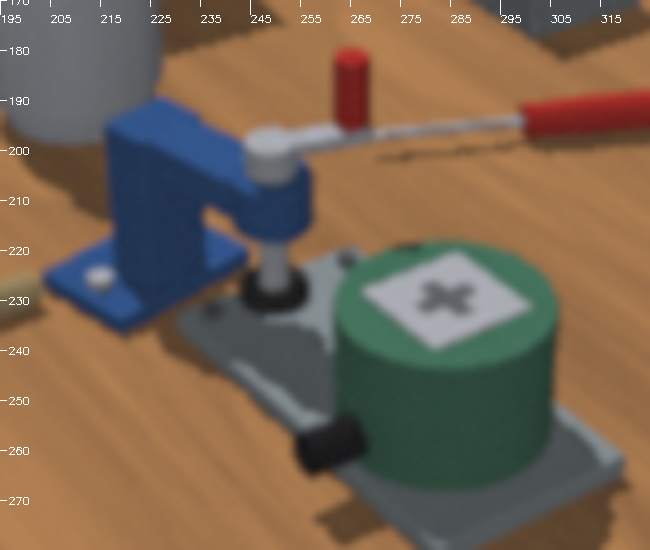

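View pics/c3.png

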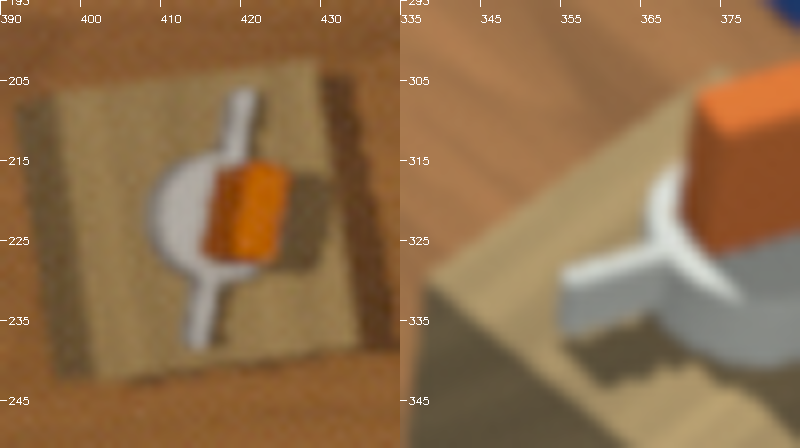

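Top: knob top (266.4,212.8), hub (264.1,229.1), plate corners (293.8,208.7),(314.3,207.3),(316,228.3),(295.5,229.8); grip top centre about (422,221), vane ends (420,206),(414.5,238). Side: knob top (264.8,181), socket (283.8,229).

```bash
cat > h.py <<'E'
import numpy as np,cv2
from cell import ctrl
from scipy.spatial.transform import Rotation as R
def cam(n):
    c=ctrl.get_calibration(n); f=210/np.tan(np.radians(c["fov_y"]/2))
    return np.array([[f,0,c["cx"]],[0,f,c["cy"]],[0,0,1]]),c["dist"],c["rvec"],c["tvec"]
def ray(n,p):
    K,d,r,t=cam(n); u=cv2.undistortPoints(np.array([[p]],float),K,d)[0,0]
    M=cv2.Rodrigues(r)[0]; return -M.T@t, M.T@np.array([u[0],u[1],1])
def onz(n,p,z):
    o,v=ray(n,p); return (o+v*(z-o[2])/v[2])[:2]
def proj(n,P):
    K,d,r,t=cam(n); return cv2.projectPoints(np.array(P,float).reshape(-1,3),r,t,K,d)[0][:,0]
def tool(P,yaw=None):
    """shift (tool axes) to reach world P; current yaw of tool x"""
    s=ctrl.sense(); Q=R.from_quat(s["orientation"]); return Q.inv().apply(np.array(P)-s["tool_pos"]),s
E
python3 - <<'E'
from h import *
np.set_printoptions(precision=1,suppress=True)
px=lambda x,y,k,ox,oy:(ox+(x+.5)/k-.5,oy+(y+.5)/k-.5)
T=lambda x,y:px(x,y,6,215,190); S=lambda x,y:px(x,y,5,195,170); P=lambda x,y:px(x,y,8,390,195); Q=lambda x,y:px(x,y,8,335,295)
k=onz("top",T(311,139),174);hb=onz("top",T(297,237),133)
print("knob",k,"side",onz("side",S(351,57),174),"hub",hb,"side",onz("side",S(272,140),133),"dir",np.arctan2(*(k-hb)[::-1]),np.linalg.norm(k-hb))
pl=np.array([onz("top",T(*c),91) for c in[(473,115),(596,106),(606,232),(483,241)]])
print("sock",pl.mean(0),onz("top",T(538,174),91),"side",onz("side",S(446,297),91)); e=pl-np.roll(pl,1,0); print("edge deg",np.degrees(np.arctan2(e[:,1],e[:,0])),np.linalg.norm(e,axis=1))
gt=onz("top",P(262,213),124);print("grip",gt)
v=[onz("top",P(*c),72) for c in[(243,90),(199,347)]];print("vane",v,np.mean(v,0),np.degrees(np.arctan2(*(v[0]-v[1])[::-1])),np.linalg.norm(v[0]-v[1]))
st=[onz("top",P(*c),60) for c in[(55,92),(315,60),(360,345),(98,380)]];print("stand",np.mean(st,0))
# clamp base plate corners -> clamp yaw
cb=[onz("top",T(*c),10) for c in[(30,222),(153,190),(200,370),(75,405)]];print("clampbase",np.array(cb))
fo=[onz("top",T(*c),14) for c in[(208,92),(665,58),(681,280)]];print("foot",np.array(fo))
for n,z in(("mug",95),):pass
s=ctrl.sense();print(R.from_quat(s["orientation"]).as_matrix())
E
```

```text
knob [540.2 130.6] side [539.5 130.7] hub [496.8 140. ] side [497.8 141.1] dir -0.2126465336073595 44.42813987240545
sock [525.8  22.4] [525.5  23.1] side [527.2  24.9]
edge deg [   2.9  -87.3 -177.3   92.6] [62.  60.7 62.1 60.4]
grip [ 507.2 -313.8]
vane [array([ 555.4, -327.4]), array([ 459.6, -305.7])] [ 507.5 -316.6] -12.760725537263669 98.28063469161802
stand [ 507.8 -315.3]
clampbase [[511.5 285.3]
 [526.5 220.7]
 [432.1 198. ]
 [415.7 263.3]]
foot [[576.9 190.5]
 [588.4 -49.6]
 [472.  -53.8]]
[[-0.9  0.4 -0. ]
 [ 0.4  0.9 -0. ]
 [-0.  -0.  -1. ]]
```

Run:
```python
from h import *
np.set_printoptions(precision=1,suppress=True)
print(tool([540,130.6,200])[0], tool([540,130.6,153])[0])
```

```text
[-435.4 -229.7   45.1] [-435.4 -229.6   92.1]
```

Call:
servo_tool(series=[[[-435.4, -229.7, 45, 0, 0, -12, 0], [-435.4, -229.7, 45, 0, 0, -12, 0], [-435.4, -229.7, 45, 0, 0, -12, 0], [-435.4, -229.7, 45, 0, 0, -12, 0], [-435.4, -229.7, 45, 0, 0, -12, 0], [-435.4, -229.7, 45, 0, 0, -12, 0], [-435.4, -229.7, 45, 0, 0, -12, 0], [-435.4, -229.7, 45, 0, 0, -12, 0], [-435.4, -229.7, 45, 0, 0, -12, 0], [-435.4, -229.7, 45, 0, 0, -12, 0], [-435.4, -229.7, 45, 0, 0, -12, 0], [-435.4, -229.7, 45, 0, 0, -12, 0]]])

```text
time: 1.3
tool_pos: [540.0, 130.2, 199.8]
orientation: [0.112, 0.994, -0.0, -0.0]
contact_force: [-0.3, 1.2, 0.4]
opening: 85.2
grasp_force: 0.0
```

Call:
servo_tool(series=[[[0, 0, 25, 0, 0, 0, 0], [0, 0, 47, 0, 0, 0, 0], [0, 0, 47, 0, 0, 0, 0], [0, 0, 47, 0, 0, 0, 0], [0, 0, 47, 0, 0, 0, 255], [0, 0, 47, 0, 0, 0, 255], [0, 0, 47, 0, 0, 0, 255], [0, 0, 47, 0, 0, 0, 255], [0, 0, 47, 0, 0, 0, 255], [0, 0, 47, 0, 0, 0, 255]]])

```text
time: 2.3
tool_pos: [540.1, 130.7, 153.7]
orientation: [0.112, 0.994, -0.0, 0.0]
contact_force: [-1.2, -0.1, 5.2]
opening: 18.2
grasp_force: 58.3
```

Run:
```python
from h import *
np.set_printoptions(precision=1,suppress=True)
s=ctrl.sense();print(s["tool_pos"],s["contact_force"],s["opening"],s["grasp_force"])
c=np.array([496.4,140.6]);Q=R.from_quat(s["orientation"]);p0=np.array([540,130.6]);a0=np.arctan2(*(p0-c)[::-1]);print(a0)
rows=[]
for i in range(1,37):
    a=a0-i*4.2/36; w=np.r_[c+45*np.array([np.cos(a),np.sin(a)])-p0,0]
    d=Q.inv().apply(w); rows.append(d)
rows=np.array(rows)
b=np.zeros(3)
for j in range(3):
    print([[round(x,1) for x in r[:2]] for r in rows[j*12:j*12+12]-b]); b=rows[j*12+11]
for n in("top",): 
    im=ctrl.get_image(n); cv2.imwrite("pics/t1.png",cv2.resize(im[185:265,215:335],None,fx=5,fy=5,interpolation=cv2.INTER_CUBIC))
```

```text
[540.1 130.7 153.7] [-1.2 -0.1  5.2] 18.226173610913524 58.30580770969391
-0.22545836628305985
[[np.float64(0.0), np.float64(-5.2)], [np.float64(1.0), np.float64(-10.4)], [np.float64(2.5), np.float64(-15.4)], [np.float64(4.6), np.float64(-20.2)], [np.float64(7.2), np.float64(-24.8)], [np.float64(10.4), np.float64(-29.0)], [np.float64(14.0), np.float64(-32.8)], [np.float64(18.0), np.float64(-36.1)], [np.float64(22.4), np.float64(-39.0)], [np.float64(27.1), np.float64(-41.3)], [np.float64(32.1), np.float64(-43.1)], [np.float64(37.2), np.float64(-44.3)]]
[[np.float64(5.2), np.float64(-0.6)], [np.float64(10.5), np.float64(-0.5)], [np.float64(15.7), np.float64(0.1)], [np.float64(20.8), np.float64(1.3)], [np.float64(25.7), np.float64(3.2)], [np.float64(30.4), np.float64(5.6)], [np.float64(34.7), np.float64(8.5)], [np.float64(38.7), np.float64(11.9)], [np.float64(42.3), np.float64(15.7)], [np.float64(45.4), np.float64(20.0)], [np.float64(48.0), np.float64(24.5)], [np.float64(50.0), np.float64(29.4)]]
[[np.float64(1.5), np.float64(5.0)], [np.float64(2.3), np.float64(10.2)], [np.float64(2.6), np.float64(15.5)], [np.float64(2.2), np.float64(20.7)], [np.float64(1.2), np.float64(25.8)], [np.float64(-0.3), np.float64(30.9)], [np.float64(-2.5), np.float64(35.7)], [np.float64(-5.1), np.float64(40.2)], [np.float64(-8.3), np.float64(44.3)], [np.float64(-12.0), np.float64(48.1)], [np.float64(-16.0), np.float64(51.4)], [np.float64(-20.4), np.float64(54.3)]]
```

Call:
servo_tool(series=[[[0, -5.2, 0, 0, 0, 0, 255], [1.0, -10.4, 0, 0, 0, 0, 255], [2.5, -15.4, 0, 0, 0, 0, 255], [4.6, -20.2, 0, 0, 0, 0, 255], [7.2, -24.8, 0, 0, 0, 0, 255], [10.4, -29.0, 0, 0, 0, 0, 255], [14.0, -32.8, 0, 0, 0, 0, 255], [18.0, -36.1, 0, 0, 0, 0, 255], [22.4, -39.0, 0, 0, 0, 0, 255], [27.1, -41.3, 0, 0, 0, 0, 255], [32.1, -43.1, 0, 0, 0, 0, 255], [37.2, -44.3, 0, 0, 0, 0, 255]]])

```text
time: 3.55
tool_pos: [494.5, 95.0, 153.7]
orientation: [0.112, 0.994, -0.0, 0.001]
contact_force: [4.5, -2.6, 6.2]
opening: 18.8
grasp_force: 58.6
```

Call:
servo_tool(series=[[[5.2, -0.6, 0, 0, 0, 0, 255], [10.5, -0.5, 0, 0, 0, 0, 255], [15.7, 0.1, 0, 0, 0, 0, 255], [20.8, 1.3, 0, 0, 0, 0, 255], [25.7, 3.2, 0, 0, 0, 0, 255], [30.4, 5.6, 0, 0, 0, 0, 255], [34.7, 8.5, 0, 0, 0, 0, 255], [38.7, 11.9, 0, 0, 0, 0, 255], [42.3, 15.7, 0, 0, 0, 0, 255], [45.4, 20.0, 0, 0, 0, 0, 255], [48.0, 24.5, 0, 0, 0, 0, 255], [50.0, 29.4, 0, 0, 0, 0, 255]]])

```text
time: 4.75
tool_pos: [451.4, 134.6, 153.6]
orientation: [0.112, 0.994, -0.001, -0.0]
contact_force: [-1.6, -4.4, 12.2]
opening: 18.7
grasp_force: 58.9
```

Call:
servo_tool(series=[[[1.5, 5.0, 0, 0, 0, 0, 255], [2.3, 10.2, 0, 0, 0, 0, 255], [2.6, 15.5, 0, 0, 0, 0, 255], [2.2, 20.7, 0, 0, 0, 0, 255], [1.2, 25.8, 0, 0, 0, 0, 255], [-0.3, 30.9, 0, 0, 0, 0, 255], [-2.5, 35.7, 0, 0, 0, 0, 255], [-5.1, 40.2, 0, 0, 0, 0, 255], [-8.3, 44.3, 0, 0, 0, 0, 255], [-12.0, 48.1, 0, 0, 0, 0, 255], [-16.0, 51.4, 0, 0, 0, 0, 255]]])

```text
time: 5.85
tool_pos: [478.5, 181.4, 153.6]
orientation: [0.112, 0.994, -0.001, -0.0]
contact_force: [-3.3, -4.8, 12.3]
opening: 18.5
grasp_force: 58.9
```

Run:
```python
from h import *
s=ctrl.sense();Q=R.from_quat(s["orientation"]);a0=-.2255-35*4.2/36
f=lambda a:np.array([np.cos(a),np.sin(a),0])*45
for k in range(1,13): print(k,np.round(Q.inv().apply(f(a0-.05*k)-f(a0))[:2],1).tolist())
print(s["contact_force"],s["tool_pos"], (s["tool_pos"]-[496.4,140.6,0]),"tangF",s["contact_force"]@(-np.array([np.sin(a0),-np.cos(a0),0])))
```

```text
1 [-1.9, 1.3]
2 [-3.8, 2.5]
3 [-5.7, 3.5]
4 [-7.8, 4.5]
5 [-9.8, 5.4]
6 [-11.9, 6.2]
7 [-14.1, 6.8]
8 [-16.3, 7.4]
9 [-18.5, 7.9]
10 [-20.7, 8.2]
11 [-22.9, 8.4]
12 [-25.2, 8.6]
[-3.26311236 -4.81472102 12.25769201] [478.49764766 181.4343828  153.60658965] [-17.90235234  40.8343828  153.60658965] tangF 4.891685161243627
```

Call:
servo_tool(series=[[[-2.0, 1.5, 0, 0, 0, 0, 255], [-2.0, 1.5, 0, 0, 0, 0, 255]]])

```text
time: 6.05
tool_pos: [481.0, 182.4, 153.6]
orientation: [0.112, 0.994, -0.001, -0.0]
contact_force: [-1.0, -2.8, 10.6]
opening: 18.4
grasp_force: 58.8
```

Not yet stiff; continue in steps (relative to the pose now, about 0.05 rad on).

Call:
servo_tool(series=[[[-1.9, 1.2, 0, 0, 0, 0, 255], [-3.8, 2.2, 0, 0, 0, 0, 255], [-3.8, 2.2, 0, 0, 0, 0, 255]]])

```text
time: 6.35
tool_pos: [484.1, 183.3, 153.5]
orientation: [0.112, 0.994, -0.001, -0.001]
contact_force: [-9.5, -5.2, 16.8]
opening: 18.7
grasp_force: 59.4
```

Call:
servo_tool(series=[[[-2.0, 0.9, 0, 0, 0, 0, 255], [-2.0, 0.9, 0, 0, 0, 0, 255]]])

```text
time: 6.55
tool_pos: [485.7, 183.7, 153.5]
orientation: [0.112, 0.994, -0.001, -0.002]
contact_force: [-13.7, -5.6, 21.2]
opening: 18.4
grasp_force: 59.7
```

Call:
servo_tool(series=[[[-1.2, 0.4, -1, 0, 0, 0, 255], [-1.2, 0.4, -1, 0, 0, 0, 255]]])

```text
time: 6.75
tool_pos: [485.9, 183.8, 153.7]
orientation: [0.111, 0.994, -0.002, -0.003]
contact_force: [-16.8, -4.3, 5.3]
opening: 18.7
grasp_force: 59.3
```

Call:
servo_tool(series=[[[-1.2, 0.4, -1, 0, 0, 0, 0], [-0.5, 0, -1, 0, 0, 0, 0], [-0.5, 0, -1, 0, 0, 0, 0], [0, 0, -1, 0, 0, 0, 0], [0, 0, -1, 0, 0, 0, 0], [0, 0, -50, 0, 0, 0, 0], [0, 0, -90, 0, 0, 0, 0], [0, 0, -90, 0, 0, 0, 0]]])

```text
time: 7.55
tool_pos: [489.9, 185.7, 248.6]
orientation: [0.112, 0.994, 0.002, 0.003]
contact_force: [0.3, -0.3, -1.3]
opening: 85.7
grasp_force: 0.0
```

Run:
```python
from h import *
np.set_printoptions(precision=1,suppress=True)
s=ctrl.sense();print(s["tool_pos"],s["contact_force"],s["opening"],R.from_quat(s["orientation"]).as_matrix()[:,1],s["qpos"])
print(tool([507.3,-315.3,190])[0])
```

```text
[489.9 185.7 248.6] [ 0.3 -0.3 -1.3] 85.68761356282725 [0.2 1.  0. ] [-0.3  0.6 -0.2  1.7  0.1  0.9  0.8]
[-127.7 -484.9   57.4]
```

Call:
servo_tool(series=[[[-127.7, -485, 57, 0, 0, 0, 0], [-127.7, -485, 57, 0, 0, 0, 0], [-127.7, -485, 57, 0, 0, 0, 0], [-127.7, -485, 57, 0, 0, 0, 0], [-127.7, -485, 57, 0, 0, 0, 0], [-127.7, -485, 57, 0, 0, 0, 0], [-127.7, -485, 57, 0, 0, 0, 0], [-127.7, -485, 57, 0, 0, 0, 0], [-127.7, -485, 57, 0, 0, 0, 0], [-127.7, -485, 57, 0, 0, 0, 0], [-127.7, -485, 57, 0, 0, 0, 0], [-127.7, -485, 57, 0, 0, 0, 0]]])

```text
time: 8.75
tool_pos: [505.1, -317.3, 186.6]
orientation: [0.113, 0.994, 0.0, -0.0]
contact_force: [0.3, 0.7, -0.1]
opening: 85.3
grasp_force: 0.0
```

Run:
```python
from h import *
np.set_printoptions(precision=2,suppress=True)
t=ctrl.get_image("top");s_=ctrl.get_image("side")
s=ctrl.sense();print(s["tool_pos"],R.from_quat(s["orientation"]).as_matrix(),s["qpos"])
print(tool([507.4,-315.2,101])[0])
z=lambda im,x,y,w,h,k:cv2.resize(im[y:y+h,x:x+w],None,fx=k,fy=k,interpolation=cv2.INTER_CUBIC)
a=z(t,215,190,120,75,6); b=z(s_,320,240,120,120,4)
c=np.zeros((450,720,3),np.uint8);c[:]=a; cv2.imwrite("pics/t2.png",a); cv2.imwrite("pics/s2.png",b)
print(proj("top",[[496.8,140,133]]))
```

```text
[ 505.89 -315.05  187.29] [[-0.98  0.22 -0.  ]
 [ 0.22  0.98  0.  ]
 [ 0.    0.   -1.  ]] [ 0.62  0.81 -0.25  1.48  0.23  0.88  1.65]
[-1.52  0.13 86.29]
[[264.07 229.09]]
```

View pics/t2.png

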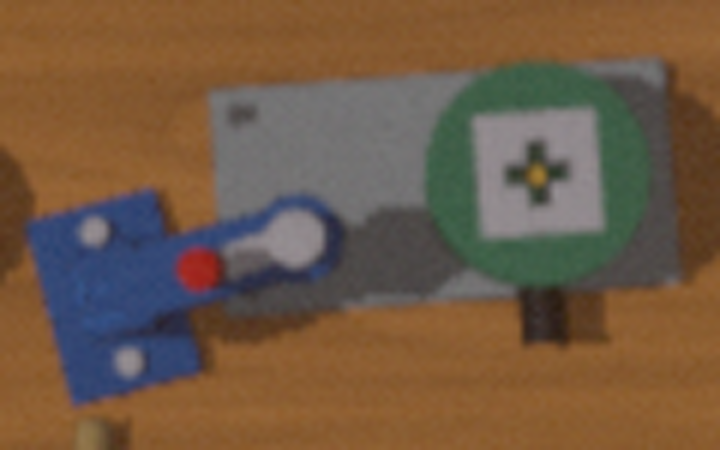

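The drive has not moved (plate still centred at about (539,173) in the crop) and the crank sits along the clamp arm, knob at (199,269). I'll take the paddle.

Call:
servo_tool(series=[[[-1.5, 0, 45, 0, 0, 0, 0], [-1.5, 0, 75, 0, 0, 0, 0], [-1.5, 0, 86, 0, 0, 0, 0], [-1.5, 0, 86, 0, 0, 0, 0], [-1.5, 0, 86, 0, 0, 0, 0], [-1.5, 0, 86, 0, 0, 0, 255], [-1.5, 0, 86, 0, 0, 0, 255], [-1.5, 0, 86, 0, 0, 0, 255], [-1.5, 0, 86, 0, 0, 0, 255], [-1.5, 0, 86, 0, 0, 0, 255], [-1.5, 0, 86, 0, 0, 0, 255], [-1.5, 0, 86, 0, 0, 0, 255]]])

```text
time: 10.05
tool_pos: [507.2, -316.5, 101.4]
orientation: [0.111, 0.994, -0.0, 0.0]
contact_force: [-0.5, 0.6, 3.3]
opening: 15.1
grasp_force: 61.0
```

Call:
servo_tool(series=[[[0, 0, -30, 0, 0, 0, 255], [0, 0, -60, 0, 0, 0, 255], [0, 0, -105, 0, 0, 0, 255], [0, 0, -105, 0, 0, 0, 255], [0, 0, -105, 0, 0, 0, 255], [0, 0, -105, 0, 0, 0, 255]]])

```text
time: 10.65
tool_pos: [506.7, -316.4, 205.3]
orientation: [0.111, 0.994, 0.0, -0.001]
contact_force: [0.4, 0.1, -1.4]
opening: 15.3
grasp_force: 60.5
```

Run:
```python
from h import *
np.set_printoptions(precision=2,suppress=True)
s=ctrl.sense();print(s["tool_pos"],s["opening"],s["contact_force"],s["qpos"])
Q=R.from_quat(s["orientation"]).as_matrix();print(np.degrees(np.arctan2(Q[1,1],Q[0,1])))
print(tool([526,23.2,206])[0])
t=ctrl.get_image("top");u=ctrl.get_image("side")
c=lambda im,x,y:cv2.resize(im[y:y+110,x:x+80],None,fx=5,fy=5,interpolation=cv2.INTER_CUBIC)
P=s["tool_pos"]-[0,0,20];a=proj("top",P)[0].astype(int);b=proj("side",P)[0].astype(int);print(a,b)
cv2.imwrite("pics/l3.png",np.hstack([c(t,a[0]-40,a[1]-55),c(u,b[0]-40,b[1]-40)]))
```

```text
[ 506.74 -316.35  205.32] 15.29621956710514 [ 0.4   0.15 -1.43] [ 0.63  0.79 -0.25  1.45  0.22  0.93  1.66]
77.20126585364862
[ 56.44 335.39  -0.51]
[431 220] [387 281]
```

View pics/l3.png

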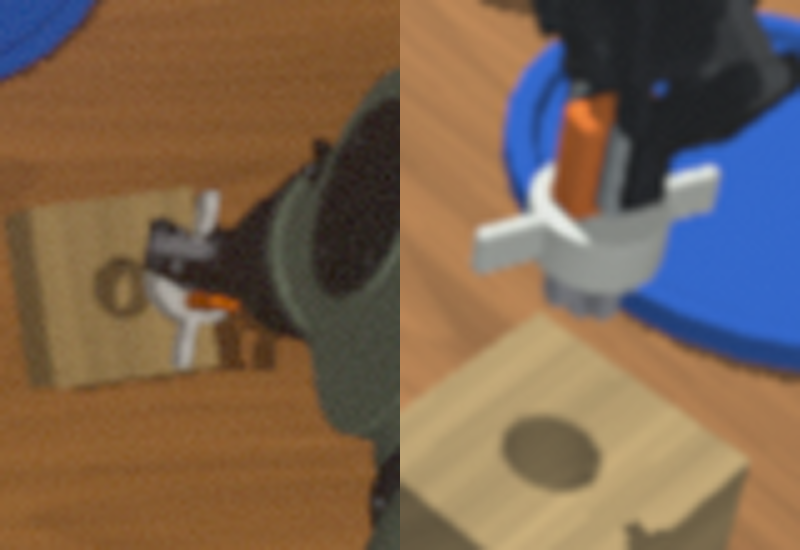

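Paddle is out, upright in the jaws; vane ends in the top half at (206,200) and (184,362), side at (475,255) and (718,180).

Run:
```python
from h import *
np.set_printoptions(precision=2,suppress=True)
f=lambda x,y,ox,oy:(ox+(x+.5)/5-.5,oy+(y+.5)/5-.5)
for z in (176,):
  v=[onz("top",f(x,y,391,165),z) for x,y in((208,195),(184,364))]
  print(v,np.mean(v,0),np.degrees(np.arctan2(*(v[0]-v[1])[::-1])),np.linalg.norm(v[0]-v[1]))
print(tool([507,-316.4,205])[1]["tool_pos"])
```

```text
[array([ 553.03, -325.57]), array([ 460.82, -307.18])] [ 506.92 -316.37] -11.27983656191392 94.0244404482608
[ 506.81 -316.31  205.24]
```

Call:
servo_tool(series=[[[56.5, 335.5, 0, 0, 0, -15.5, 255], [56.5, 335.5, 0, 0, 0, -15.5, 255], [56.5, 335.5, 0, 0, 0, -15.5, 255], [56.5, 335.5, 0, 0, 0, -15.5, 255], [56.5, 335.5, 0, 0, 0, -15.5, 255], [56.5, 335.5, 0, 0, 0, -15.5, 255], [56.5, 335.5, 0, 0, 0, -15.5, 255], [56.5, 335.5, 0, 0, 0, -15.5, 255], [56.5, 335.5, 0, 0, 0, -15.5, 255], [56.5, 335.5, 0, 0, 0, -15.5, 255], [56.5, 335.5, 0, 0, 0, -15.5, 255]]])

```text
time: 11.85
tool_pos: [526.3, 21.9, 206.1]
orientation: [-0.023, 1.0, -0.0, -0.0]
contact_force: [-0.4, 0.6, -1.8]
opening: 15.2
grasp_force: 60.4
```

Run:
```python
from h import *
np.set_printoptions(precision=2,suppress=True)
s=ctrl.sense();print(s["tool_pos"],s["opening"],s["contact_force"],s["qpos"])
Q=R.from_quat(s["orientation"]).as_matrix();print(Q,np.degrees(np.arctan2(Q[1,1],Q[0,1])))
print(tool([526,23.3,160])[0])
```

```text
[526.31  21.94 206.09] 15.19799098897811 [-0.38  0.65 -1.79] [ 0.04  0.69 -0.26  1.71  0.24  0.77  1.28]
[[-1.   -0.05 -0.  ]
 [-0.05  1.   -0.  ]
 [ 0.   -0.   -1.  ]] 92.59899568673389
[ 0.23  1.4  46.09]
```

Call:
servo_tool(series=[[[0.2, 0.8, 15, 0, 0, 0, 255], [0.2, 0.8, 30, 0, 0, 0, 255], [0.2, 0.8, 40, 0, 0, 0, 255], [0.2, 0.8, 45, 0, 0, 0, 255], [0.2, 0.8, 45, 0, 0, 0, 255], [0.2, 0.8, 45, 0, 0, 0, 255]]])

```text
time: 12.45
tool_pos: [526.3, 23.9, 161.7]
orientation: [-0.023, 1.0, -0.0, 0.0]
contact_force: [0.6, 0.3, -1.3]
opening: 15.0
grasp_force: 60.4
```

Run:
```python
from h import *
u=ctrl.get_image("side");s=ctrl.sense();print(s["tool_pos"],s["contact_force"])
im=cv2.resize(u[180:270,230:340],None,fx=7,fy=6.6,interpolation=cv2.INTER_CUBIC) if 0 else cv2.resize(u[185:270,235:340],None,fx=7,fy=7,interpolation=cv2.INTER_CUBIC)
cv2.imwrite("pics/s4.png",im)
```

```text
[526.36158578  23.9010675  161.80161579] [-0.39966372  0.26845828 -1.09907307]
```

View pics/s4.png

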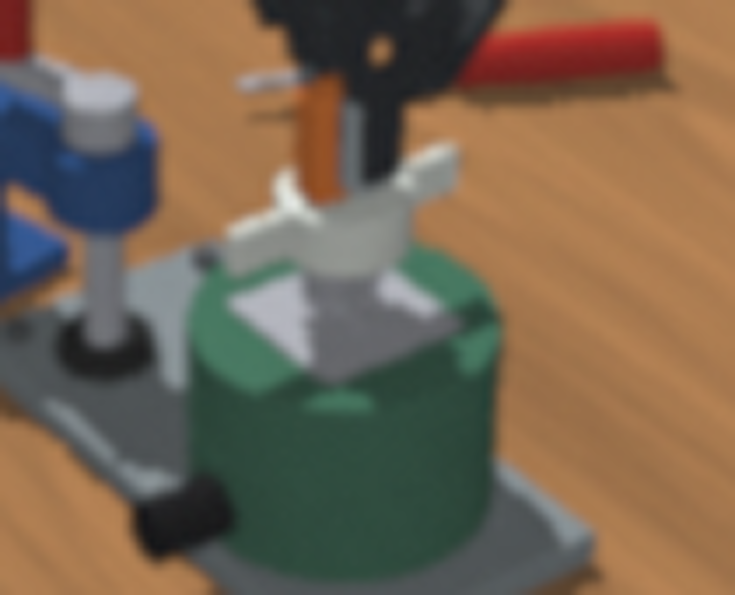

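The paddle is over the plate, about centred (hub bottom near (355,265)); the pad sits on the foot. Descending to engagement.

Call:
servo_tool(series=[[[0, -0.6, 2, 0, 0, 0, 255], [0, -0.6, 4, 0, 0, 0, 255], [0, -0.6, 6, 0, 0, 0, 255], [0, -0.6, 8, 0, 0, 0, 255], [0, -0.6, 10, 0, 0, 0, 255]]])

```text
time: 13.0
tool_pos: [526.1, 23.4, 151.1]
orientation: [-0.024, 1.0, -0.0, -0.0]
contact_force: [-0.8, -0.3, -1.1]
opening: 15.5
grasp_force: 60.4
```

Call:
servo_tool(series=[[[0, 0, 3, 0, 0, 0, 255], [0, 0, 6, 0, 0, 0, 255], [0, 0, 9, 0, 0, 0, 255], [0, 0, 12, 0, 0, 0, 255], [0, 0, 14, 0, 0, 0, 255], [0, 0, 16, 0, 0, 0, 255]]])

```text
time: 13.6
tool_pos: [526.2, 23.4, 135.3]
orientation: [-0.024, 1.0, -0.0, 0.0]
contact_force: [-1.4, 0.2, 5.4]
opening: 15.4
grasp_force: 61.3
```

Spring contact as expected; press on until the hub seats.

Call:
servo_tool(series=[[[0, 0, 1, 0, 0, 0, 255], [0, 0, 2, 0, 0, 0, 255], [0, 0, 3, 0, 0, 0, 255], [0, 0, 3.5, 0, 0, 0, 255], [0, 0, 3.5, 0, 0, 0, 255]]])

```text
time: 14.1
tool_pos: [526.3, 23.4, 132.4]
orientation: [-0.024, 1.0, -0.0, 0.0]
contact_force: [-3.5, 0.4, 14.6]
opening: 15.1
grasp_force: 62.7
```

Call:
servo_tool(series=[[[0, 0, 0.5, 0, 0, 0, 255], [0, 0, 1, 0, 0, 0, 255], [0, 0, 1, 0, 0, 0, 255], [0, 0, 1, 0, 0, 0, 255], [0, 0, 1, 0, 0, 0, 255]]])

```text
time: 14.6
tool_pos: [526.3, 23.5, 132.3]
orientation: [-0.024, 1.0, -0.0, 0.001]
contact_force: [-9.0, -0.0, 36.2]
opening: 15.1
grasp_force: 66.2
```

Run:
```python
from h import *
u=ctrl.get_image("side");t=ctrl.get_image("top");s=ctrl.sense();print(s["tool_pos"],s["contact_force"])
z=lambda im,x,y:cv2.resize(im[y:y+90,x:x+80],None,fx=5,fy=5,interpolation=cv2.INTER_CUBIC)
cv2.imwrite("pics/f5.png",np.hstack([z(u,240,185),z(t,220,180)]))
```

```text
[526.31646938  23.4884997  132.26060602] [-10.08861518   0.0958705   36.89497813]
```

View pics/f5.png

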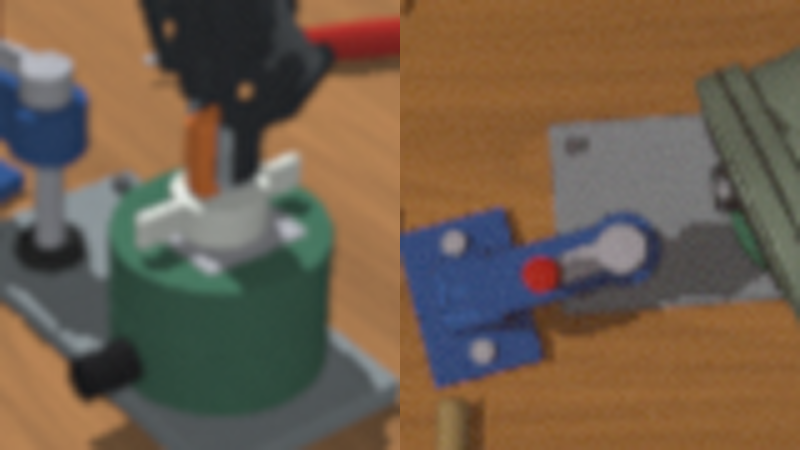

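The hub is down on the plate, the contact is stiff, and the clamp hasn't moved. I'll ease the press a little and hand in.

Call:
servo_tool(series=[[[0, 0, -0.5, 0, 0, 0, 255], [0, 0, -0.5, 0, 0, 0, 255], [0, 0, -0.5, 0, 0, 0, 255]]])

```text
time: 15.0
tool_pos: [526.3, 23.5, 132.3]
orientation: [-0.024, 1.0, -0.0, 0.001]
contact_force: [-6.1, 0.4, 25.3]
opening: 15.3
grasp_force: 64.5
```

```bash
python3 -c "
from cell import ctrl
print(ctrl.hand_in())"
```

```text
the job is handed in; nothing more can be done
None
```

The clamp is tight on the drive's foot (estimated pad force about 100 N), and the paddle is fully home with its hub on the socket plate. The arm still holds it by the grip, pressing with about 25 N. I handed the job in at about 15 s; no verdict came back.

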